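Find the lead-filled tin and load the leaning press

ROBOT

A 7-joint arm with a two-finger parallel gripper is mounted at the origin on the work surface. World frame = base frame: x ahead of the robot, y to its left, z up, the work surface at z = 0. Lengths are in m, angles in rad, forces in N, time in s.
With the tool pointing down it reaches from about 0.425 to 0.925 m from the base axis. Payload 6.8 kg.
Tool frame: the origin (TCP) lies at the very end of the fingers, on their centre line; the grasp point (between the pads) lies 19 mm behind it (grasp_offset is the distance from the TCP to the grasp point, in m); z points along the fingers, y is the line along which they close (so a half turn about z gives the same grasp; the last joint's range is limited). The gripper opens to 88 mm and grips with 3 to 60 N. Pads are 20 mm wide; open, the fingers measure 115 mm over their backs; the gripper's body (75 mm by 178 mm) begins 61 mm behind the grasp point.
Start: joints at [-0.108, 0.477, 0.022, 1.555, -0.011, 1.109, -0.083], TCP at [0.675, 0, 0.223] pointing down, gripper open.
Joint ranges: [-2.96, 2.96], [-0.34, 2.1], [-1.41, 1.46], [0.24, 2.44], [-1.37, 4.51], [0.17, 1.92], [-2.96, 2.96]. Speed limits (rad/s): [2.39, 2.39, 3.14, 3.14, 3.14, 3.14, 3.14].

INTERFACE

Orientations are given as a unit quaternion [x, y, z, w].
In Python, from plant import sense, grab_frame, finish_job, silhouettes, grasp_offset gives the robot as it stands. The module is installed in compiled form; this text tells all that it offers.
- The arm moves only by the tool drive_tool, never from a script. Its argument "steps" is one flat list of numbers, 5 for each row, row after row: the shift along the world's x, y, z in m, then the turn about the world's z in rad, then the opening, from 0 (shut) to 1 (fully open). In form: [tx, ty, tz, yaw, grip, tx, ty, tz, yaw, grip, ...]. A call has 1 to 10 rows; each row is the pose to reach, as a shift and turn from the pose commanded when the call began; what a row does not reach only later rows make up. A row lasts 1/8 s, in which the tool goes at most 62.5 mm and 10.7 degrees, less where a joint would pass 70% of its speed; a pose out of reach is approached as far as the arm can. A call with a gripper value outside its range is refused whole. The fingers move at their own pace and stop on an object; "squeeze" is the grip in N (left out, the last holds). Time passes only in rows, so rows that repeat a pose let the fingers close. It gives the time, the measured TCP pose, the force, the opening and the grip force at its end, in the units of the state.
- sense(): the state, without advancing time (a new reading comes with each control period).
- grab_frame(name): name is "scene" or "side" or "wrist"; returns a dict with "frame" (400x640x3 uint8, red, green, blue), "range_z" (400x640 float32, m along the optical axis (not along the pixel's ray), 0 where there is no reading), "fovy" (degrees; the focal length in pixels is half the picture's height over the tangent of half this angle, whatever the lens; pixels are square), "cx", "cy" (the principal point, pixels), "D" ([k1, k2, p1, p2, k3] as OpenCV has them; the pictures are not rectified), "position" and "attitude" of the camera in the world; the wrist camera has in their place "mount" (4x4, takes a point from camera to tool coordinates, whose origin is the TCP and whose axes are the flange's). Camera axes: x right, y down, z forward; pixel columns grow to the right and rows downward; lengths in m; the calibration is good to about 2 mm. A picture is of the moment at which its call begins: read the wrist's pose just before it.
- finish_job(): hands the job in; it is judged then, once.
Trained networks look in the newest picture that a camera, given by its name, has taken for a name from the list of things; names that differ only in an ending like _2 or _b are one class to them, and where a whole thing is asked for, a point or a joint stands for the part that bears it (a point fixed in the world has none). Each returns a list of dicts, best first, with "p" (0 to 1); they miss things now and then, are a little off and sometimes report something else, mostly with a low value. They report only what shows in the picture. A call takes as long as a camera call. They do not tell look-alikes from the thing itself.
- silhouettes(label, camera): "region" (400x640 bool, what is visible of it) and "box" ([centre column, centre row, width, height] in pixels, round what is visible of it).
The state is a dict: "clock": time; "q": joint angles; "joint_vel": joint speeds; "joint_efforts": joint torques, N m; "ee_pos": TCP position; "orientation": TCP orientation; "wrist_force": force on the tool from outside, world axes, zero at the start; "wrist_torque": the same for the moment, N m; "grip_width": finger opening in m; "finger_force": force on a finger pad.
Only numpy, scipy, OpenCV 4.12 (cv2) and the standard library are available. Lean on these libraries where they do the work, as an engineer would, in place of code of your own. Each camera call takes 0.05 s, during which the arm holds its last target. There are 200 camera calls.

TASK

Three identical closed tins stand on the jeweller's bench: one holds a lead blank, the other two a light one. Lift them to feel which is the heavy one, and set that tin gently (not dropped) in the sloping pan of the leaning press, flat on the pan, so that its weight alone takes the ram fully down and keeps it there. Leave the two light tins standing upright on the bench, tip no tin over and do not disturb the other things.

Things in the scene. Friction and masses are not known exactly. Their poses are not given: they have to be found in the camera images.
- tin_a: A closed round tin, plain metal, 60 mm diameter, 76 mm tall, standing on its base; origin: centre of its underside, z along its axis. Its flat lid does not come off. Any of the three tins may be the heavy one: that one weighs 0.68 to 0.79 kg in all, each light one 0.21 to 0.30 kg. The blank inside is loose and may shift by 2 mm.
- tin_b: Second tin, the same as tin_a to look at.
- tin_c: Third tin, the same as tin_a to look at.
- press: Grey bench press fixed to the bench, leaning 30 degrees towards its front (-x of its frame). Origin: centre of the underside of its base plate (220 mm in x, 120 mm in y). The ram axis lies in its xz plane. Load it along the ram axis, from the front and above: the magnifier over its rear blocks a gripper that comes straight down on the pan.
- magnifier (a point): Centre of the underside of the press's fixed magnifier, a level round glass of 114 mm diameter, 10 mm thick, 283 mm above the bench, 34 mm behind (+x) the press origin; its post stands 98 mm behind the origin.
- pan (a point): Centre of the flat upper face of the round pan (74 mm) on the ram, where the tin's underside goes (centre within 12 mm); moves with the ram. z: ram axis, up out of the pan; y level; x up the slope to the rear. Ram up: 20 mm in front (-x) of the press origin, 150 mm above the bench. A lip 12 mm high runs round the low (-x) half, inside radius 33 mm; the high side is open.
- ram (a joint): Travel of the ram along its axis, m: 0 up (spring), 0.020 fully down on its stop. Pushed along its axis the empty ram starts to move at about 2 N and is fully down at about 4 N; it is damped. The heavy tin alone takes it fully down, a light one at most about 6 mm. Let go, it springs back.
- bench_block: Loose flat steel block, 90 x 60 x 25 mm: a bystander, leave it alone.
- hammer: Loose hammer lying down, 240 mm long: a bystander, leave it alone.
- brush: Loose brush lying down, 170 mm long: a bystander, leave it alone.
- graver: Loose graver with a handle, lying between the tins, 130 mm long, under 25 mm high: a bystander, leave it alone.
- jar: Loose small jar, 52 mm diameter, 65 mm tall: a bystander, leave it alone.
- dish: Loose copper dish, 90 mm diameter, 30 mm tall: a bystander, leave it alone.
Mind the look-alikes: they are no part of the job. Leave any purple look-alike of the tin_b alone. Leave any blue or green look-alike of the tin_a alone.

How it is judged:
By the outcome, as a careful person would: the job done as asked, in the order asked, and still so for the second after the job is handed in, with the robot touching nothing.
It also fails if it takes over 54 s, if anything falls off the work surface, if the arm or the gripper's body presses on something with over 40 N, if the wrist force passes 120 N, or if a joint passes its speed limit or range.

## Working session

There is one attempt and no reset: what is moved stays moved. The work goes in short steps, Python scripts to look and compute and a tool call to move; the robot and the scene stay as the last step left them, time stands still between calls to the robot, and variables do not carry over. Pictures are saved under pics/ and viewed, at most 10 in all, crops included, and the job is handed in when it is done.

Besides the shell and the picture viewer there is one more tool, called after "Emit:" by a JSON object that holds its "op" and its "data". drive_tool: Moves the arm, as the interface text tells. Its arguments: {"type":"object","properties":{"steps":{"type":"array"},"squeeze":{"type":"number"}},"required":["steps"]}

```bash
mkdir -p pics; cat > h.py <<'E'
import numpy as np,cv2
from scipy.spatial.transform import Rotation as R
from plant import *
def K(f):
    fl=200/np.tan(np.radians(f["fovy"])/2); return np.array([[fl,0,f["cx"]],[0,fl,f["cy"]],[0,0,1]])
def pose(f):
    if "mount" in f:
        s=f["s"]; T=np.eye(4);T[:3,:3]=R.from_quat(s["orientation"]).as_matrix();T[:3,3]=s["ee_pos"];return T@np.array(f["mount"])
    T=np.eye(4);a=np.array(f["attitude"]);T[:3,:3]=a if a.shape==(3,3) else R.from_quat(a).as_matrix();T[:3,3]=f["position"];return T
def grab(n):
    s=sense();f=grab_frame(n);f["s"]=s;return f
def cloud(f):
    v,u=np.mgrid[0:400,0:640].astype(np.float64)
    p=cv2.undistortPoints(np.stack([u.ravel(),v.ravel()],1)[:,None],K(f),np.array(f["D"],float))[:,0]
    z=f["range_z"].ravel().astype(float);P=np.c_[p*z[:,None],z];T=pose(f)
    W=P@T[:3,:3].T+T[:3,3];W[z==0]=np.nan;return W.reshape(400,640,3)
def save(f,n): cv2.imwrite("pics/"+n+".png",f["frame"][:,:,::-1])
E
python3 - <<'E'
from h import *
for c in ["scene","side","wrist"]:
    f=grab(c);save(f,c+"0");W=cloud(f)
    print(c,f.get("position"),f.get("attitude"),f["fovy"])
    for l in ["tin_a","press","pan","magnifier"]:
        try:
            for d in silhouettes(l,c)[:6]:
                w=W[d["region"]];w=w[~np.isnan(w[:,0])]
                print(l,round(d["p"],2),np.round(d["box"]),np.round(np.percentile(w,[2,50,98],axis=0),3).tolist(), f["frame"][d["region"]].mean(0).round() )
        except Exception as e: print(l,e)
s=sense();print(s["orientation"],s["wrist_force"],grasp_offset() if callable(grasp_offset) else grasp_offset)
E
```

```text
scene [1.39496086 0.78756879 0.92305384] [ 0.3640531   0.80266551 -0.43552968 -0.18305002] 46.443856980172555
tin_a 0.92 [326. 229.  19.  29.] [[0.389, -0.094, -0.003], [0.503, 0.009, 0.053], [0.519, 0.026, 0.078]] [158. 150. 141.]
tin_a 0.86 [266. 235.  20.  30.] [[0.609, -0.147, -0.0], [0.646, -0.106, 0.054], [0.664, -0.09, 0.079]] [154. 144. 134.]
tin_a 0.67 [286. 197.  18.  25.] [[0.427, -0.244, -0.0], [0.462, -0.208, 0.044], [0.476, -0.189, 0.079]] [154. 148. 141.]
tin_a 0.58 [347. 213.  15.  27.] [[0.374, -0.029, 0.003], [0.406, -0.0, 0.037], [0.668, 0.217, 0.282]] [ 86.  89. 130.]
tin_a 0.57 [314. 191.  14.  22.] [[0.318, -0.206, 0.002], [0.356, -0.169, 0.052], [0.371, -0.152, 0.079]] [115.  71. 119.]
tin_a 0.55 [307. 246.  22.  36.] [[0.519, -0.021, -0.0], [0.611, 0.033, 0.056], [0.629, 0.051, 0.079]] [112. 125.  83.]
press 0.75 [365. 257.  57. 122.] [[0.459, 0.144, 0.0], [0.633, 0.26, 0.099], [0.697, 0.319, 0.295]] [147. 134. 122.]
magnifier 0.95 [368. 254.  51. 123.] [[0.486, 0.155, 0.004], [0.635, 0.261, 0.101], [0.697, 0.319, 0.295]] [147. 134. 123.]
magnifier 0.57 [266. 
[... 1597 characters left out ...]
 [288. 274.  46.  69.] [[0.608, -0.15, 0.006], [0.635, -0.097, 0.054], [0.659, -0.092, 0.078]] [109. 109. 106.]
tin_a 0.83 [ 79. 186.  99.  62.] [[0.353, -0.032, 0.003], [0.396, -0.001, 0.075], [0.41, 0.024, 0.079]] [ 41.  79. 158.]
tin_a 0.78 [253. 170.  64.  60.] [[0.567, -0.009, 0.001], [0.6, 0.021, 0.077], [0.626, 0.047, 0.079]] [ 74. 168.  89.]
press 0.78 [232.  38. 168.  77.] [[0.49, 0.132, 0.008], [0.554, 0.181, 0.018], [0.646, 0.204, 0.033]] [142. 144. 146.]
magnifier 0.84 [234.  40. 166.  80.] [[0.49, 0.132, 0.007], [0.554, 0.181, 0.018], [0.647, 0.204, 0.033]] [141. 144. 145.]
[7.07112467e-01 7.07101095e-01 1.95482787e-05 1.56911948e-05] [ 0.44278249 -0.20585796  0.12933366] 0.0187
```

View pics/scene0.png

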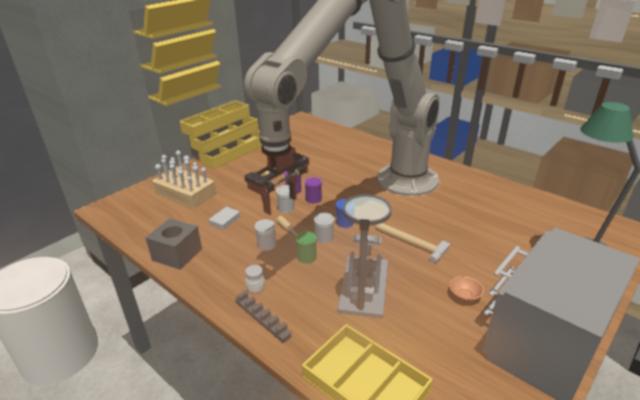

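View pics/side0.png

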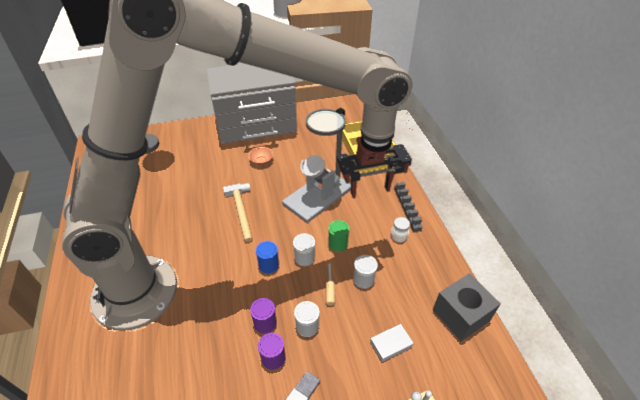

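```bash
python3 - <<'E'
from h import *
C={"scene":[],"side":[],"wrist":[]}
for c in C:
    f=grab(c);W=cloud(f);P=W.reshape(-1,3);ok=~np.isnan(P[:,0]);rgb=f["frame"].reshape(-1,3)
    P=P[ok];print(c)
    for n,g in dict(a=(.489,-.004),b=(.634,-.121),c=(.447,-.222),green=(.598,.016),blue=(.38,-.005)).items():
        m=(np.hypot(*(P[:,:2]-g).T)<.045)&(P[:,2]>.070)&(P[:,2]<.085)
        if m.sum()>20:
            (x,y),r=cv2.minEnclosingCircle(P[m][:,:2].astype(np.float32)); print(n,m.sum(),round(x,4),round(y,4),round(r,4),P[m][:,2].max().round(4))
    near=np.hypot(*(P[:,:2]-(.6,.22)).T)<.16
    m=near&(P[:,2]>.28)&(P[:,2]<.30)
    if m.sum()>20:
        (x,y),r=cv2.minEnclosingCircle(P[m][:,:2].astype(np.float32));print("mag",m.sum(),x,y,r,np.percentile(P[m][:,2],[5,50,95]))
    m=near&(P[:,2]>.006)&(P[:,2]<.03)
    if m.sum()>20:print("base",m.sum(),cv2.minAreaRect(P[m][:,:2].astype(np.float32)),np.percentile(P[m][:,2],[5,50,95]))
    m=near&(P[:,2]>.2)&(P[:,2]<.27)
    if m.sum()>5:print("post",m.sum(),np.median(P[m],0))
    m=near&(P[:,2]>.10)&(P[:,2]<.2)
    print("pan?",m.sum(),np.percentile(P[m],[5,50,95],axis=0).round(3).tolist())
    np.save(f"P_{c}.npy",P[near])
f=grab("side");cv2.imwrite("pics/press.png",cv2.resize(f["frame"][95:225,260:380,::-1],None,fx=5,fy=4.6,interpolation=3))
E
```

```text
scene
a 192 0.4889 -0.001 0.0334 0.0806
b 199 0.635 -0.1231 0.0346 0.0803
c 106 0.4455 -0.2196 0.034 0.0806
green 231 0.5992 0.0218 0.0351 0.0806
blue 64 0.3882 -0.0117 0.0301 0.0796
mag 1271 0.6257610321044922 0.25531724095344543 0.06979510188102722 [0.28481514 0.29065375 0.29513258]
base 1308 ((0.596060574054718, 0.228471577167511), (0.24630340933799744, 0.20400676131248474), 52.99747085571289) [0.01146464 0.01728245 0.02190844]
post 177 [0.68003831 0.28667689 0.23576795]
pan? 715 [[0.543, 0.194, 0.103], [0.605, 0.255, 0.134], [0.682, 0.29, 0.184]]
side
a 306 0.4895 -0.0085 0.0316 0.0814
b 346 0.6322 -0.1249 0.0318 0.081
c 461 0.4465 -0.2241 0.0323 0.0821
green 282 0.6002 0.0158 0.0319 0.0812
blue 331 0.3828 -0.008 0.0322 0.0818
mag 894 0.6284313201904297 0.24497559666633606 0.06669927388429642 [0.28633461 0.2917205  0.29617789]
base 1324 ((0.5988894104957581, 0.22728601098060608), (0.25473758578300476, 0.19256943464279175), 16.86778450012207) [0.01062848 0.01767881 0.02208457]
post 26 [0.67349092 0.27254018 0.20941339]
pan? 652 [[0.547, 0.184, 0.104], [0.59, 0.218, 0.147], [0.676,
[... 305 characters left out ...]
 0.01992407]Traceback (most recent call last):
  File "<stdin>", line 19, in <module>
    return _quantile_unchecked(
        a, q, axis, out, overwrite_input, method, keepdims, weights)
    return _ureduce(a,
                    func=_quantile_ureduce_func,
    ...<5 lines>...
                    overwrite_input=overwrite_input,
                    method=method)
    r = func(a, **kwargs)
    result = _quantile(arr,
                       quantiles=q,
    ...<2 lines>...
                       out=out,
                       weights=wgt)
    slices_having_nans = np.isnan(arr[-1, ...])
                                  ~~~^^^^^^^^^
IndexError: index -1 is out of bounds for axis 0 with size 0
```

Emit:
{"op": "drive_tool", "data": {"steps": [-0.02,0.02,0.05,0,1,-0.04,0.04,0.1,0,1,-0.07,0.06,0.15,0,1,-0.07,0.06,0.2,0,1,-0.07,0.06,0.2,0,1,-0.07,0.06,0.2,0,1]}}

```text
clock: 1.65
ee_pos: [0.6048, 0.0598, 0.422]
orientation: [0.707, 0.707, -0.0, -0.0]
wrist_force: [0.3, -0.4, -1.1]
grip_width: 0.0877
finger_force: 0.0
```

```bash
cat > fit.py <<'E'
from h import *
from scipy.optimize import minimize
def fit(P):
    m=(P[:,2]>.013)&(P[:,2]<.023); Q=P[m]
    def loss(v):
        c,s=np.cos(v[2]),np.sin(v[2]);d=Q[:,:2]-v[:2];x=d[:,0]*c+d[:,1]*s;y=-d[:,0]*s+d[:,1]*c
        return np.mean(np.clip(np.hypot(np.clip(abs(x)-v[3]/2,0,1),np.clip(abs(y)-v[4]/2,0,1)),0,.012))*30+(v[3]*v[4])
    r=min((minimize(loss,[.597,.228,a,.22,.12],method="Nelder-Mead",options=dict(maxiter=4000,xatol=1e-5,fatol=1e-8)) for a in np.radians([15,25,35,45])),key=lambda r:r.fun)
    return r.x,np.degrees(r.x[2]),m.sum()
E
python3 - <<'E'
from fit import *
import plant
A=[]
for c in ["scene","side","wrist"]:
    f=grab(c);save(f,c+"1");P=cloud(f).reshape(-1,3);P=P[~np.isnan(P[:,0])]
    near=np.hypot(*(P[:,:2]-(.6,.22)).T)<.17;P=P[near];A.append(P);print(c,len(P),fit(P))
    m=(P[:,2]>.27)&(P[:,2]<.30)
    if m.sum()>20: print("mag",cv2.minEnclosingCircle(P[m][:,:2].astype(np.float32)),np.median(P[m],0))
    np.save(f"P_{c}.npy",P)
print(fit(np.vstack(A)))
s=sense();print(s["clock"],s["ee_pos"])
E
```

```text
scene 13684 (array([0.59133681, 0.23227663, 0.54120077, 0.22062392, 0.11884548]), np.float64(31.008520168052716), np.int64(1165))
mag ((0.6278330683708191, 0.251951664686203), 0.06865387409925461) [0.62676011 0.25542844 0.29072808]
side 7305 (array([0.59173448, 0.22617681, 0.53778202, 0.22055736, 0.11955567]), np.float64(30.81264024252555), np.int64(1172))
mag ((0.6272015571594238, 0.24750523269176483), 0.06651035696268082) [0.6243293  0.23913019 0.29164216]
wrist 97425 (array([0.58851352, 0.22848955, 0.53898809, 0.21897859, 0.11729455]), np.float64(30.881742738611084), np.int64(3525))
mag ((0.6176105737686157, 0.23449620604515076), 0.056450311094522476) [0.61724362 0.21711183 0.29177783]
(array([0.59032647, 0.22881799, 0.54116288, 0.22196099, 0.12115233]), np.float64(31.006349338883815), np.int64(5862))
1.8 [0.60456381 0.05972521 0.42083361]
```

View pics/wrist1.png

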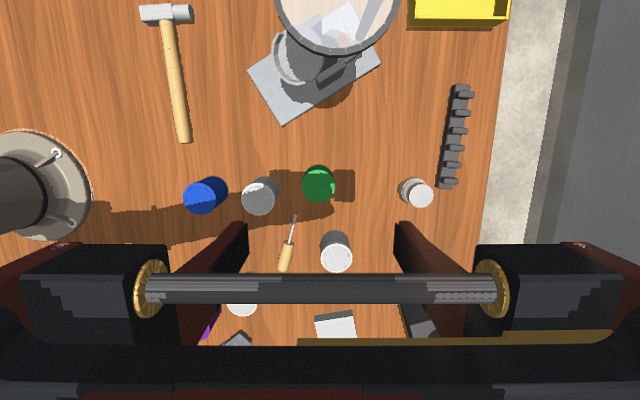

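Emit:
{"op": "drive_tool", "data": {"steps": [-0.02,-0.02,-0.04,0.18,1,-0.04,-0.03,-0.08,0.36,1,-0.06,-0.04,-0.12,0.54,1,-0.08,-0.05,-0.16,0.72,1,-0.1,-0.06,-0.2,0.9,1,-0.117,-0.066,-0.24,1.08,1,-0.117,-0.066,-0.27,1.26,1,-0.117,-0.066,-0.28,1.44,1,-0.117,-0.066,-0.28,1.62,1,-0.117,-0.066,-0.28,1.8,1]}}

```text
clock: 3.05
ee_pos: [0.4871, -0.0062, 0.1415]
orientation: [-0.117, 0.993, 0.0, -0.001]
wrist_force: [0.6, -0.0, -1.0]
grip_width: 0.0879
finger_force: 0.0
```

Emit:
{"op": "drive_tool", "data": {"steps": [0.001,0,0,0.16,1,0.001,0,-0.02,0.312,1,0.001,0,-0.06,0.312,1,0.001,0,-0.094,0.312,1,0.001,0,-0.094,0.312,1,0.001,0,-0.094,0.312,0,0.001,0,-0.094,0.312,0,0.001,0,-0.094,0.312,0,0.001,0,-0.094,0.312,0,0.001,0,-0.094,0.312,0], "squeeze": 25}}

```text
clock: 4.3
ee_pos: [0.4897, -0.0059, 0.0496]
orientation: [-0.267, 0.964, -0.0, 0.001]
wrist_force: [-0.8, -0.2, 6.4]
grip_width: 0.0595
finger_force: 25.0
```

Emit:
{"op": "drive_tool", "data": {"steps": [0,0,0.015,0,0,0,0,0.04,0,0,0,0,0.04,0,0,0,0,0.04,0,0,0,0,0.04,0,0]}}

```text
clock: 4.92
ee_pos: [0.4883, -0.0061, 0.0879]
orientation: [-0.267, 0.964, 0.0, -0.001]
wrist_force: [0.1, 0.4, -2.4]
grip_width: 0.0599
finger_force: 25.0
```

Emit:
{"op": "drive_tool", "data": {"steps": [0,0,0,0,0,0,0,0,0,0,0,0,0,0,0]}}

```text
clock: 5.3
ee_pos: [0.489, -0.006, 0.0885]
orientation: [-0.267, 0.964, 0.0, -0.0]
wrist_force: [-0.2, 0.5, -2.8]
grip_width: 0.0598
finger_force: 25.0
```

Emit:
{"op": "drive_tool", "data": {"steps": [0,0,-0.02,0,0,0,0,-0.039,0,0,0,0,-0.039,0,0,0,0,-0.039,0,1,0,0,-0.039,0,1,0,0,-0.039,0,1]}}

```text
clock: 6.05
ee_pos: [0.4894, -0.006, 0.0502]
orientation: [-0.267, 0.964, -0.0, 0.0]
wrist_force: [0.3, 0.1, 0.2]
grip_width: 0.0857
finger_force: 0.0
```

Emit:
{"op": "drive_tool", "data": {"steps": [0,0,0.05,0,1,0.02,-0.02,0.075,0,1,0.06,-0.05,0.075,0,1,0.105,-0.085,0.075,0,1,0.144,-0.118,0.075,0,1,0.144,-0.118,0.06,0,1,0.144,-0.118,0.03,0,1,0.144,-0.118,0,0,1,0.144,-0.118,0,0,1,0.144,-0.118,0,0,0]}}

```text
clock: 7.3
ee_pos: [0.6333, -0.1235, 0.0506]
orientation: [-0.268, 0.964, -0.0, 0.0]
wrist_force: [-0.2, -0.4, 0.1]
grip_width: 0.0811
finger_force: 0.0
```

Emit:
{"op": "drive_tool", "data": {"steps": [0,0,0,0,0,0,0,0,0,0,0,0,0,0,0,0,0,0.02,0,0,0,0,0.04,0,0,0,0,0.04,0,0,0,0,0.04,0,0,0,0,0.04,0,0,0,0,0.04,0,0]}}

```text
clock: 8.43
ee_pos: [0.6326, -0.1239, 0.089]
orientation: [-0.267, 0.964, 0.0, -0.001]
wrist_force: [0.3, -0.8, -6.4]
grip_width: 0.0603
finger_force: 25.0
```

Emit:
{"op": "drive_tool", "data": {"steps": [0,0,-0.025,0,0,0,0,-0.038,0,0,0,0,-0.0385,0,0,0,0,-0.0385,0,1,0,0,-0.0385,0,1,-0.005,-0.003,-0.032,0,1,-0.005,-0.003,-0.032,0,1,-0.005,-0.003,-0.032,0,0,-0.005,-0.003,-0.032,0,0,-0.005,-0.003,-0.032,0,0]}}

```text
clock: 9.68
ee_pos: [0.628, -0.1269, 0.0575]
orientation: [-0.267, 0.964, 0.0, -0.0]
wrist_force: [0.1, -0.2, 0.0]
grip_width: 0.0612
finger_force: 0.0
```

```bash
python3 - <<'E'
from h import *
f=grab("wrist");print(np.round(f["mount"],3));s=f["s"];print(s["ee_pos"],s["grip_width"],s["finger_force"],s["q"],s["wrist_torque"],s["wrist_force"])
o=np.array([.590,.229]);ux=np.array([.857,.515]);print("front edge-30 at", o-ux*.15)
E
```

```text
[[ 0.    -0.97  -0.245  0.067]
 [ 1.     0.    -0.     0.001]
 [ 0.    -0.245  0.97  -0.163]
 [ 0.     0.     0.     1.   ]]
[ 0.62795994 -0.12689514  0.05752727] 0.06121647069037219 0.021415286864794325 [ 0.26087522  0.61634594 -0.2187175   1.75290854  0.17703449  0.79181245
  2.06845225] [ 0.16103501 -0.04010376 -0.0240863 ] [ 0.06193429 -0.23971015  0.00254399]
front edge-30 at [0.46145 0.15175]
```

Emit:
{"op": "drive_tool", "data": {"steps": [0,0,0,0,0,0,0,0,0,0,0,0,0.03,0,0,0,0,0.07,0,0,0,0,0.11,-0.15,0,-0.02,0.04,0.11,-0.33,0,-0.04,0.08,0.11,-0.51,0,-0.06,0.12,0.11,-0.69,0,-0.08,0.15,0.11,-0.87,0,-0.1,0.18,0.11,-1.05,0], "squeeze": 30}}

```text
clock: 10.98
ee_pos: [0.5259, 0.0538, 0.1663]
orientation: [0.254, 0.967, -0.001, -0.001]
wrist_force: [0.6, -0.0, -7.7]
grip_width: 0.0599
finger_force: 30.0
```

Emit:
{"op": "drive_tool", "data": {"steps": [-0.01,0.02,0,-0.18,0,-0.02,0.04,0,-0.36,0,-0.04,0.07,0,-0.54,0,-0.06,0.103,0,-0.72,0,-0.06,0.103,0,-0.9,0,-0.06,0.103,0,-1.08,0,-0.06,0.103,0,-1.26,0,-0.06,0.103,0,-1.44,0,-0.06,0.103,0,-1.62,0,-0.06,0.103,0,-1.8,0]}}

```text
clock: 12.22
ee_pos: [0.4668, 0.1554, 0.1665]
orientation: [0.916, 0.402, -0.001, 0.0]
wrist_force: [-0.1, -0.2, -7.6]
grip_width: 0.0598
finger_force: 29.9
```

```bash
python3 - <<'E'
from h import *
s=sense();e=R.from_quat(s["orientation"]).as_matrix();print(s["clock"],s["ee_pos"],s["finger_force"],s["wrist_force"],np.degrees(np.arctan2(e[1,0],e[0,0])))
f=grab("side");save(f,"side2")
o=np.array([.590,.229]);ux=np.array([.857,.515]);uy=np.array([-.515,.857]);d=s["ee_pos"][:2]-o;print(d@ux,d@uy)
E
```

```text
12.225 [0.46675942 0.15541821 0.16652664] 29.93781203404069 [-0.09028515 -0.23946125 -7.55150983] 47.38804362956942
-0.14351179819068735 0.0004093012221902051
```

Emit:
{"op": "drive_tool", "data": {"steps": [0,0,0,-0.16,0,0,0,0,-0.292,0,0,0,-0.05,-0.292,0,0,0,-0.09,-0.292,0,0,0,-0.105,-0.292,0,0,0,-0.105,-0.292,0], "squeeze": 18}}

```text
clock: 13.02
ee_pos: [0.4678, 0.1559, 0.0623]
orientation: [0.964, 0.268, -0.001, 0.0]
wrist_force: [-0.4, 0.6, -6.2]
grip_width: 0.0597
finger_force: 18.0
```

Emit:
{"op": "drive_tool", "data": {"steps": [0.006,0.0036,0.002,0,0,0.011,0.0066,0.003,0,0,0.015,0.009,0.005,0,0,0.019,0.0114,0.007,0,0,0.023,0.0138,0.008,0,0,0.027,0.0162,0.008,0,0,0.03,0.018,0.008,0,0,0.0326,0.0196,0.008,0,0,0.0326,0.0196,0.008,0,0,0.0326,0.0196,0.008,0,0]}}

```text
clock: 14.28
ee_pos: [0.5007, 0.1755, 0.0707]
orientation: [0.964, 0.267, 0.0, 0.0]
wrist_force: [-1.7, -3.3, -3.7]
grip_width: 0.0593
finger_force: 17.9
```

```bash
python3 - <<'E'
from h import *
s=sense();print(s["clock"],s["ee_pos"],s["finger_force"],s["wrist_force"],s["wrist_torque"])
a=[]
for c in ["side","scene"]:
    f=grab(c);W=cloud(f);x,y=s["ee_pos"][:2]
    P=W.reshape(-1,3);d=np.hypot(P[:,0]-x,P[:,1]-y)
    g=np.nanmin(np.where(np.isnan(d),9,d));ij=np.unravel_index(np.nanargmin(d),(400,640));print(c,ij)
    r,cc=ij;r=min(max(r,55),345);cc=min(max(cc,70),570)
    a.append(cv2.resize(f["frame"][r-55:r+55,cc-70:cc+70],(400,314),interpolation=cv2.INTER_CUBIC))
cv2.imwrite("pics/tilt.png",np.hstack(a)[:,:,::-1])
E
```

```text
14.275 [0.50073851 0.17554062 0.07068001] 17.939766844456244 [-1.71027135 -3.32440522 -3.653681  ] [-0.73159219  0.54865979 -0.03942606]
side (np.int64(193), np.int64(293))
scene (np.int64(112), np.int64(375))
```

View pics/tilt.png

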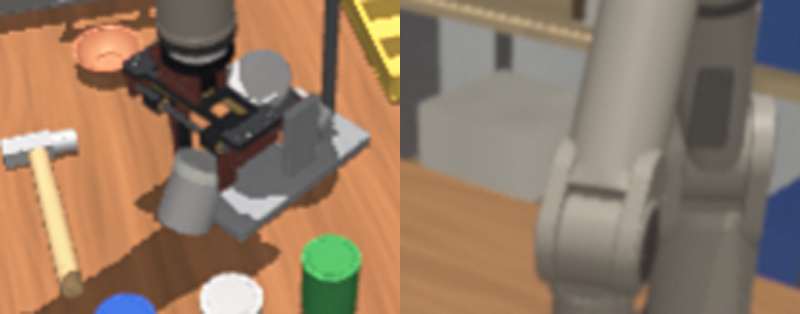

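Emit:
{"op": "drive_tool", "data": {"steps": [0,0,0,0,0,0,0,0.02,0,0,-0.02,-0.012,0.06,0,0,-0.04,-0.024,0.11,0,0,-0.04,-0.024,0.16,0.18,0,-0.04,-0.024,0.18,0.36,0,-0.04,-0.024,0.18,0.54,0,-0.04,-0.024,0.18,0.72,0,-0.04,-0.024,0.18,0.9,0,-0.04,-0.024,0.18,1.08,0], "squeeze": 40}}

```text
clock: 15.62
ee_pos: [0.4608, 0.1525, 0.2505]
orientation: [0.687, 0.727, 0.001, -0.0]
wrist_force: [-0.2, 0.1, -7.4]
grip_width: 0.0589
finger_force: 40.0
```

Emit:
{"op": "drive_tool", "data": {"steps": [0,0,0,0.18,0,0,0,0,0.36,0,0,0,0,0.54,0,0,0,0,0.72,0,0,0,0,0.9,0,0,0,0,1.08,0,0,0,0,1.26,0,0,0,0,1.44,0,0,0,0,1.62,0,0,0,0,1.8,0]}}

```text
clock: 16.88
ee_pos: [0.4607, 0.1524, 0.2504]
orientation: [-0.142, 0.99, 0.001, 0.0]
wrist_force: [-0.8, -0.0, -7.5]
grip_width: 0.0588
finger_force: 40.0
```

Emit:
{"op": "drive_tool", "data": {"steps": [0,0,0,0.13,0,0,0,0,0.2616,0,0,0,0,0.2616,0,0,0,0,0.2616,0]}}

```text
clock: 17.38
ee_pos: [0.4606, 0.1519, 0.2505]
orientation: [-0.266, 0.964, 0.0, 0.0]
wrist_force: [-0.5, -0.2, -7.1]
grip_width: 0.0585
finger_force: 40.0
```

```bash
cat > tilt.py <<'E'
from h import *
from scipy.optimize import least_squares
O=np.array([.590,.229,0]);UX=np.array([.857,.515,0]);UY=np.array([-.515,.857,0]);M=np.array([UX,UY,[0,0,1]])
def press(P): return (P-O)@M.T
def pts(f,s):
    P=press(cloud(f).reshape(-1,3));e=press(s["ee_pos"])
    d=P-e;m=(abs(d[:,0])<.075)&(abs(d[:,1])<.027)&(d[:,2]<.03)&(d[:,2]>-.085);return d[m]
E
python3 - <<'E'
from tilt import *
s=sense();e=R.from_quat(s["orientation"]).as_matrix();print(s["clock"],s["ee_pos"],press(s["ee_pos"]),s["finger_force"],s["wrist_force"],s["wrist_torque"],np.degrees(np.arctan2(e[1,0],e[0,0])))
a=[]
for c in ["side","scene","wrist"]:
    f=grab(c);d=pts(f,s);print(c,len(d),np.nanmin(d,0) if len(d) else 0,np.nanmax(d,0) if len(d) else 0);np.save("d_"+c,d)
    im=f["frame"].copy()
    if c=="side":
        dd=np.linalg.norm(cloud(f)-(s["ee_pos"]-[0,0,.02]),axis=2);r,cc=np.unravel_index(np.nanargmin(dd),dd.shape);im=im[max(r-50,0):r+50,max(cc-65,0):cc+65];print(r,cc)
    a.append(cv2.resize(im,(390,300),interpolation=cv2.INTER_CUBIC))
cv2.imwrite("pics/t3.png",np.hstack([a[0],a[2]])[:,:,::-1])
E
```

```text
17.375 [0.46062713 0.15190804 0.25053088] [-0.1505749   0.00055922  0.25053088] 40.02046337351203 [-0.46186755 -0.23644151 -7.07314548] [0.0859537  0.04220276 0.02692417] -149.14647984045672
side 369 [-0.02607039 -0.02693278 -0.06498261] [0.0410063  0.02690831 0.02958327]
170 274
scene 357 [-0.0242186  -0.026819   -0.02153871] [0.04427154 0.02694796 0.02277436]
wrist 6643 [-0.02805452 -0.02698059 -0.060957  ] [0.03231677 0.0269909  0.02380713]
```

View pics/t3.png

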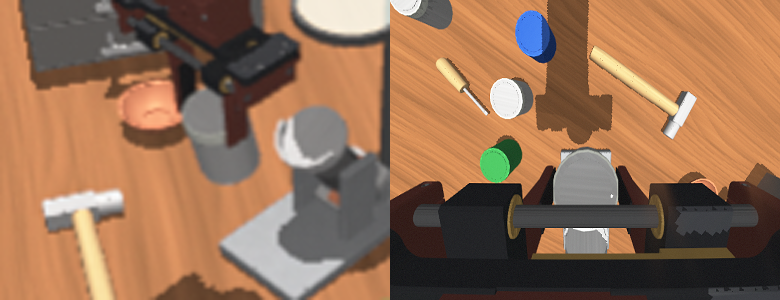

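```bash
cat >> tilt.py <<'E'
def lid(d):
    d=d[~np.isnan(d[:,0])];best=None;rng=np.random.default_rng(0)
    for _ in range(600):
        a,b,c=d[rng.choice(len(d),3,False)];n=np.cross(b-a,c-a);l=np.linalg.norm(n)
        if l<1e-6: continue
        n/=l
        if n[2]<0:n=-n
        if n[2]<.6 or n[0]>0: continue
        m=abs((d-a)@n)<.0015
        if best is None or m.sum()>best.sum(): best=m
    q=d[best];c=q.mean(0);n=np.linalg.svd(q-c)[2][2];n=n*np.sign(n[2]);return q,c,n
def report(d):
    q,c,n=lid(d);ex=np.cross([0,1,0],n);ex/=np.linalg.norm(ex);t=np.degrees(np.arctan2(-n[0],n[2]))
    u=(q-c)@ex;v=q[:,1];print("lid n",n.round(3),"tilt",t.round(1),len(q),"centroid",c.round(4),"u range",np.percentile(u,[1,99]).round(4),"y",np.percentile(v,[1,99]).round(4))
    for k in np.percentile(u,[1,99]): print("   edge",(c+k*ex).round(4))
    return q,c,n
E
python3 - <<'E'
from tilt import *
for c in ["wrist","side","scene"]:
    try: report(np.load(f"d_{c}.npy"))
    except Exception as e: print(c,e)
E
```

```text
lid n [-0.217 -0.006  0.976] tilt 12.5 6287 centroid [-0.0057  0.0002  0.0154] u range [-0.0214  0.0359] y [-0.0262  0.0263]
   edge [-0.0266  0.0002  0.0107]
   edge [0.0293 0.0002 0.0232]
lid n [-0.221 -0.013  0.975] tilt 12.8 114 centroid [-0.0065 -0.0006  0.0146] u range [-0.0197  0.0218] y [-0.0248  0.0253]
   edge [-0.0256 -0.0006  0.0103]
   edge [ 0.0148 -0.0006  0.0195]
lid n [-0.205 -0.011  0.979] tilt 11.8 114 centroid [0.0083 0.0006 0.0168] u range [-0.0288  0.0254] y [-0.0258  0.0252]
   edge [-0.0198  0.0006  0.0109]
   edge [0.0332 0.0006 0.022 ]
```

```bash
python3 - <<'E'
from tilt import *
s=sense();print(s["clock"]);A=[]
for c in ["wrist","side","scene"]:
    f=grab(c)
    if c!="scene": report(pts(f,s))
    P=press(cloud(f).reshape(-1,3))-press(s["ee_pos"]);m=(np.abs(P[:,0])<.12)&(np.abs(P[:,1])<.12)&(P[:,2]>.02)&(P[:,2]<.26);A.append(P[m])
A=np.vstack(A)
for z in np.arange(.02,.26,.015):
    q=A[(A[:,2]>=z)&(A[:,2]<z+.015)]
    row=[]
    for y0,y1 in [(-.1,-.06),(-.06,-.03),(-.03,0),(0,.03),(.03,.06),(.06,.1)]:
        r=q[(q[:,1]>=y0)&(q[:,1]<y1)];row.append("%4d:%4.0f..%4.0f"%(len(r),*(np.percentile(r[:,0],[1,99])*1000 if len(r)>3 else (0,0))))
    print("%.3f"%z,row)
E
```

```text
17.525
lid n [-0.215 -0.007  0.977] tilt 12.4 6311 centroid [-0.0055  0.0003  0.0153] u range [-0.0216  0.0361] y [-0.0261  0.0263]
   edge [-0.0266  0.0003  0.0107]
   edge [0.0297 0.0003 0.0231]
lid n [-0.236  0.027  0.971] tilt 13.7 109 centroid [-0.0033  0.0019  0.0144] u range [-0.0212  0.0213] y [-0.0247  0.0259]
   edge [-0.0239  0.0019  0.0094]
   edge [0.0174 0.0019 0.0195]
0.020 ['   0:   0..   0', ' 238: -13..  14', ' 309: -11..  32', ' 128: -11..  34', ' 423: -13..  13', '   0:   0..   0']
0.035 ['   0:   0..   0', ' 340: -13..  12', ' 205: -11..   9', '  43: -11..  10', ' 521: -13..  14', '   0:   0..   0']
0.050 ['   0:   0..   0', ' 446: -13..  13', ' 214: -12..  11', '  20: -11..   9', ' 667: -13..  13', '   0:   0..   0']
0.065 ['   2:   0..   0', ' 148:  -9..  16', ' 348:  -8..  10', '  14: -10..  10', ' 490:  -9..  12', '   0:   0..   0']
0.080 ['2780: -34..  27', '1724: -35..  33', '1136: -34..  26', ' 350: -30..  31', '2345: -34..  32', '2637: -34..  17']
0.095 ['4505: -34..   9', '9315: -34.. -10', '4972: -33.. -10', '4417: -30.. -18', '10443: -34.. -13', '4355:
[... 643 characters left out ...]
 '  35: -27..  22', '  86: -37..  42', '  51: -34..  41', '   8:   6..  26', '   0:   0..   0']
0.200 ['   0:   0..   0', ' 115: -26..  26', ' 131: -39..  42', '  88: -38..  43', '  25:   2..  30', '   0:   0..   0']
0.215 ['   0:   0..   0', ' 111: -25..  26', ' 152: -38..  39', '  97: -39..  42', '  24:   1..  26', '   0:   0..   0']
0.230 ['   0:   0..   0', ' 106: -24..  21', ' 135: -37..  40', '  82: -36..  40', '  16:   2..  30', '   0:   0..   0']
0.245 ['   0:   0..   0', ' 103: -23..  23', ' 145: -38..  40', '  94: -36..  43', '  29:   3..  36', '   0:   0..   0']
0.260 ['   0:   0..   0', '   0:   0..   0', '   0:   0..   0', '   0:   0..   0', '   0:   0..   0', '   0:   0..   0']
```

Emit:
{"op": "drive_tool", "data": {"steps": [-0.0214,-0.0129,-0.03,0,0,-0.0214,-0.0129,-0.09,0,0,-0.0214,-0.0129,-0.14,0,0,-0.0214,-0.0129,-0.175,0,0,-0.0214,-0.0129,-0.185,0,0,-0.0214,-0.0129,-0.189,0,0,-0.0214,-0.0129,-0.192,0,0,-0.0214,-0.0129,-0.192,0,0], "squeeze": 10}}

```text
clock: 18.68
ee_pos: [0.444, 0.1408, 0.0618]
orientation: [-0.267, 0.964, 0.001, 0.005]
wrist_force: [3.4, 0.9, 3.0]
grip_width: 0.0594
finger_force: 10.0
```

```bash
python3 - <<'E'
from tilt import *
f=grab("wrist");s=f["s"];print(s["clock"],press(s["ee_pos"]),s["wrist_force"],s["finger_force"]);report(pts(f,s))
E
```

```text
18.675 [-0.17050876 -0.0004102   0.06176274] [3.36787831 0.89933172 2.97027936] 10.000127314415295
lid n [-0.013 -0.001  1.   ] tilt 0.7 5304 centroid [-0.0022  0.0002  0.0152] u range [-0.0196  0.0381] y [-0.0261  0.0262]
   edge [-0.0218  0.0002  0.015 ]
   edge [0.036  0.0002 0.0157]
```

Emit:
{"op": "drive_tool", "data": {"steps": [0,0,0,0,1,0,0,0.001,0,1,0.009,0.005,0.003,0,1,0.0169,0.0102,0.003,0,1,0.0169,0.0102,0.003,0,1,0.0169,0.0102,0.003,0,0,0.0169,0.0102,0.003,0,0,0.0169,0.0102,0.003,0,0,0.0169,0.0102,0.003,0,0], "squeeze": 20}}

```text
clock: 19.85
ee_pos: [0.4561, 0.1484, 0.0616]
orientation: [-0.267, 0.964, -0.0, -0.0]
wrist_force: [0.3, -0.8, 0.3]
grip_width: 0.0589
finger_force: 20.0
```

```bash
python3 - <<'E'
from tilt import *
f=grab("wrist");s=f["s"];print(s["clock"],s["ee_pos"],press(s["ee_pos"]),s["wrist_force"],s["finger_force"],s["grip_width"]);report(pts(f,s))
E
```

```text
19.85 [0.45612276 0.14840321 0.0616482 ] [-1.56240140e-01 -1.24668888e-04  6.16481987e-02] [ 0.33031191 -0.75251024  0.26266519] 19.99655205756426 0.058864148977891925
lid n [-0.006  0.003  1.   ] tilt 0.4 7579 centroid [-0.0105  0.0003  0.0155] u range [-0.0249  0.024 ] y [-0.026   0.0262]
   edge [-0.0354  0.0003  0.0153]
   edge [0.0134 0.0003 0.0156]
```

Emit:
{"op": "drive_tool", "data": {"steps": [0,0,0.005,0,0,0.0171,0.0103,0.005,0,0,0.0223,0.0134,0.006,0,0,0.0274,0.0165,0.007,0,0,0.0326,0.0196,0.008,0,0,0.0377,0.0227,0.009,0,0,0.0429,0.0258,0.009,0,0,0.0454,0.0273,0.009,0,0,0.0454,0.0273,0.009,0,0]}}

```text
clock: 21.02
ee_pos: [0.5018, 0.1764, 0.0708]
orientation: [-0.267, 0.964, 0.0, 0.0]
wrist_force: [-2.7, -1.0, -2.2]
grip_width: 0.0585
finger_force: 20.0
```

```bash
cat > m.py <<'E'
from tilt import *
f=grab("wrist");s=f["s"];print(s["clock"],s["ee_pos"],press(s["ee_pos"]),s["wrist_force"],s["finger_force"],s["grip_width"])
d=pts(f,s);d=d[(d[:,2]<.05)]
def lid2(d,sg):
    d=d*[sg,1,1];q,c,n=report(d)
lid2(d,-1)
E
python3 m.py
```

```text
21.025 [0.501784  0.176355  0.0707757] [-0.10271329  0.00031448  0.0707757 ] [-2.6619743  -1.039038   -2.20571516] 20.00039448699681 0.058482056469112614
lid n [-0.453  0.009  0.892] tilt 26.9 6202 centroid [0.0108 0.0004 0.0169] u range [-0.0317  0.0254] y [-0.0259  0.0261]
   edge [-0.0175  0.0004  0.0025]
   edge [0.0334 0.0004 0.0284]
```

Emit:
{"op": "drive_tool", "data": {"steps": [0.0026,0.0015,0.001,0,0,0.0052,0.0031,0.001,0,0,0.006,0.0036,0.001,0,0,0.006,0.0036,0.001,0,0]}}

```text
clock: 21.58
ee_pos: [0.5072, 0.1797, 0.0714]
orientation: [-0.267, 0.964, -0.0, -0.0]
wrist_force: [-3.0, -2.2, -7.3]
grip_width: 0.059
finger_force: 20.0
```

Emit:
{"op": "drive_tool", "data": {"steps": [0,0,0,0,0,0,0,0,0,0,-0.0055,-0.0033,0.004,0,0,-0.022,-0.0132,0.016,0,0,-0.034,-0.02,0.03,0,0], "squeeze": 60}}

```text
clock: 22.2
ee_pos: [0.4742, 0.1603, 0.1027]
orientation: [-0.267, 0.964, 0.0, 0.002]
wrist_force: [0.2, -0.7, -6.5]
grip_width: 0.0579
finger_force: 60.0
```

```bash
python3 m.py
```

```text
22.2 [0.47424548 0.16027458 0.1027287 ] [-0.13459521  0.00071589  0.1027287 ] [ 0.23452808 -0.66429868 -6.51167511] 59.99208502471447 0.05791751900329387
lid n [-0.352  0.01   0.936] tilt 20.6 6882 centroid [0.0112 0.0003 0.0159] u range [-0.0314  0.0259] y [-0.026   0.0262]
   edge [-0.0181  0.0003  0.0048]
   edge [0.0355 0.0003 0.025 ]
```

Emit:
{"op": "drive_tool", "data": {"steps": [-0.0214,-0.0129,-0.02,0,0,-0.0214,-0.0129,-0.033,0,0,-0.0214,-0.0129,-0.037,0,0,-0.0214,-0.0129,-0.04,0,0,-0.0214,-0.0129,-0.0425,0,0,-0.0214,-0.0129,-0.0425,0,0], "squeeze": 8}}

```text
clock: 23.0
ee_pos: [0.4583, 0.148, 0.0616]
orientation: [-0.267, 0.964, -0.0, 0.005]
wrist_force: [5.4, -3.6, 7.5]
grip_width: 0.0595
finger_force: 8.0
```

```bash
sed -i 's/^lid2(d,-1)/for g in (1,-1):\n    try: lid2(d,g)\n    except Exception as e: print(e)/' m.py; python3 m.py
```

```text
23.0 [0.45828906 0.14803113 0.06160021] [-0.15457524 -0.00155919  0.06160021] [ 5.40563555 -3.62461258  7.50452202] 8.000350221991539 0.0595058692722019
lid n [-0.01   0.003  1.   ] tilt 0.6 7453 centroid [-0.0103  0.0003  0.0155] u range [-0.0247  0.0236] y [-0.0259  0.0262]
   edge [-0.035   0.0003  0.0152]
   edge [0.0133 0.0003 0.0157]
lid n [0.008 0.002 1.   ] tilt -0.5 7422 centroid [0.0103 0.0003 0.0155] u range [-0.0236  0.0247] y [-0.026   0.0263]
   edge [-0.0133  0.0003  0.0157]
   edge [0.035  0.0003 0.0153]
```

Emit:
{"op": "drive_tool", "data": {"steps": [0,0,0,0,1,0,0,0,0,1,0.006,0.0036,-0.01,0,1,0.006,0.0036,-0.022,0,1,0.006,0.0036,-0.022,0,1]}}

```text
clock: 23.68
ee_pos: [0.457, 0.1502, 0.0357]
orientation: [-0.267, 0.964, -0.0, -0.002]
wrist_force: [-0.2, -0.7, -0.7]
grip_width: 0.0879
finger_force: 0.0
```

```bash
sed -i 's/(1,-1)/(-1,)/' m.py; python3 m.py
```

```text
23.675 [0.45698076 0.15018672 0.03567514] [-0.15458632  0.00096193  0.03567514] [-0.17944005 -0.70706775 -0.70763646] 0.0 0.08794927174154542
lid n [-0.007  0.     1.   ] tilt 0.4 5104 centroid [ 0.0532  0.0005 -0.0352] u range [-0.0279  0.0215] y [-0.0265  0.0266]
   edge [ 0.0253  0.0005 -0.0353]
   edge [ 0.0747  0.0005 -0.035 ]
```

Emit:
{"op": "drive_tool", "data": {"steps": [0.0013,0.0008,0.002,0,1,0.0013,0.0008,0.002,0,0,0.0013,0.0008,0.002,0,0,0.0013,0.0008,0.002,0,0,0.0013,0.0008,0.002,0,0,0.0013,0.0008,0.006,0,0,0.0013,0.0008,0.008,0,0], "squeeze": 20}}

```text
clock: 24.6
ee_pos: [0.4582, 0.1514, 0.0447]
orientation: [-0.267, 0.964, 0.0, -0.001]
wrist_force: [1.2, 0.4, -6.7]
grip_width: 0.0593
finger_force: 20.0
```

Emit:
{"op": "drive_tool", "data": {"steps": [0.0171,0.0103,0,0,0,0.0223,0.0134,0.002,0,0,0.0274,0.0165,0.003,0,0,0.0326,0.0196,0.005,0,0,0.0377,0.0227,0.006,0,0,0.042,0.0253,0.006,0,0,0.043,0.0258,0.006,0,0,0.043,0.0258,0.006,0,0]}}

```text
clock: 25.6
ee_pos: [0.5024, 0.1772, 0.0512]
orientation: [-0.267, 0.964, 0.0, 0.0]
wrist_force: [-2.9, -1.2, -4.6]
grip_width: 0.0589
finger_force: 20.0
```

```bash
python3 - <<'E'
s=open('m.py').read().replace("d=d[(d[:,2]<.05)]","d=d[(d[:,2]>.01)]").replace("d=pts(f,s)","d=pts2(f,s)")
s=s.replace("def lid2","""def pts2(f,s):
    P=press(cloud(f).reshape(-1,3))-press(s["ee_pos"]);return P[(abs(P[:,0])<.06)&(abs(P[:,1])<.027)&(P[:,2]<.062)]
def lid2""")
s=s.replace("d=pts2(f,s);d=d[(d[:,2]>.01)]\n","").replace("for g in","d=pts2(f,s);d=d[(d[:,2]>.01)]\nfor g in")
open('m.py','w').write(s)
E
python3 m.py
```

```text
25.6 [0.50242082 0.17722516 0.05123776] [-0.10171939  0.00073224  0.05123776] [-2.89931545 -1.22315147 -4.56829959] 20.000720872631064 0.05886670555003937
lid n [-0.42   0.007  0.908] tilt 24.8 7341 centroid [0.0162 0.0003 0.0413] u range [-0.0234  0.0213] y [-0.0261  0.0262]
   edge [-0.0051  0.0003  0.0314]
   edge [0.0355 0.0003 0.0502]
```

Emit:
{"op": "drive_tool", "data": {"steps": [0.0017,0.001,-0.002,0,0,0.0034,0.0021,-0.004,0,0,0.0051,0.0031,-0.0045,0,0,0.0051,0.0031,-0.0045,0,0]}}

```text
clock: 26.15
ee_pos: [0.5077, 0.1802, 0.0466]
orientation: [-0.267, 0.964, -0.0, 0.0]
wrist_force: [-3.2, -1.7, -2.5]
grip_width: 0.059
finger_force: 20.0
```

```bash
python3 m.py
```

```text
26.15 [0.50768836 0.18019043 0.04662425] [-0.095678    0.0005607   0.04662425] [-3.19363626 -1.66397079 -2.51373364] 20.001027725593303 0.058986954516521896
lid n [-0.519  0.009  0.855] tilt 31.2 6809 centroid [0.0157 0.0003 0.0422] u range [-0.0262  0.0218] y [-0.026   0.0261]
   edge [-0.0067  0.0003  0.0286]
   edge [0.0343 0.0003 0.0535]
```

Emit:
{"op": "drive_tool", "data": {"steps": [0.001,0.0006,0,0,0,0.002,0.0012,-0.001,0,0,0.002,0.0012,-0.001,0,0]}}

```text
clock: 26.58
ee_pos: [0.5098, 0.1815, 0.0458]
orientation: [-0.267, 0.964, 0.0, 0.0]
wrist_force: [-3.2, -2.1, -1.8]
grip_width: 0.059
finger_force: 20.0
```

Emit:
{"op": "drive_tool", "data": {"steps": [0,0,0,0,0,0,0,0,0,0,-0.0055,-0.0033,0.004,0,0,-0.02,-0.012,0.015,0,0,-0.034,-0.02,0.04,0,0,-0.05,-0.03,0.09,0,0], "squeeze": 60}}

```text
clock: 27.32
ee_pos: [0.4581, 0.1512, 0.1352]
orientation: [-0.267, 0.964, 0.0, -0.001]
wrist_force: [1.6, 0.6, -5.6]
grip_width: 0.0578
finger_force: 60.0
```

```bash
python3 m.py
```

```text
27.325 [0.45813653 0.15119763 0.13522465] [-0.15307522  0.00123306  0.13522465] [ 1.63797731  0.56333669 -5.62585221] 60.00415010377765 0.05784398510152123
lid n [-0.387  0.007  0.922] tilt 22.8 7636 centroid [0.0167 0.0003 0.0409] u range [-0.0234  0.0215] y [-0.026   0.0262]
   edge [-0.0048  0.0003  0.0318]
   edge [0.0366 0.0003 0.0492]
```

Emit:
{"op": "drive_tool", "data": {"steps": [0,0,0.02,-0.18,0,0,0,0.05,-0.36,0,0,0,0.08,-0.54,0]}}

```text
clock: 27.75
ee_pos: [0.4595, 0.1517, 0.2165]
orientation: [0.002, 1.0, 0.0, 0.001]
wrist_force: [-0.5, -0.1, -6.5]
grip_width: 0.0576
finger_force: 60.0
```

```bash
cat > m2.py <<'E'
from h import *
from tilt import lid
f=grab("wrist");s=f["s"];T=R.from_quat(s["orientation"]).as_matrix()
P=(cloud(f).reshape(-1,3)-s["ee_pos"])@T   # tool frame
P=P*[1,1,-1]; P=P[(abs(P[:,0])<.065)&(abs(P[:,1])<.027)&(P[:,2]<.062)&(P[:,2]>.005)]
out=[]
for g in (1,-1):
    try:
        q,c,n=lid(P*[g,1,1]);out.append((len(q),g*n[0],n[2],q[:,0].min()*1,q[:,0].max(),c.round(4)))
    except Exception as e: pass
o=max(out,key=lambda k:k[0]);print(s["clock"],s["ee_pos"].round(4) if hasattr(s["ee_pos"],"round") else s["ee_pos"],s["wrist_force"],o,"tilt toward tool x:",np.degrees(np.arctan2(o[1],o[2])).round(1))
E
python3 m2.py
```

```text
27.75 [0.4595 0.1517 0.2165] [-0.47690674 -0.09638576 -6.49968683] (7628, np.float64(-0.39475694365292185), np.float64(0.918752930378019), np.float64(-0.00570707289098765), np.float64(0.03883878548168162), array([0.0171, 0.0001, 0.0409])) tilt toward tool x: -23.3
```

Emit:
{"op": "drive_tool", "data": {"steps": [0,0,-0.05,0.18,0,0,0,-0.1,0.36,0,0,0,-0.14,0.54,0,0.01,0.006,-0.162,0.54,0,0.025,0.015,-0.166,0.54,0,0.036,0.0215,-0.168,0.54,0,0.042,0.025,-0.169,0.54,0,0.047,0.028,-0.17,0.54,0,0.0512,0.0303,-0.171,0.54,0,0.0512,0.0303,-0.171,0.54,0], "squeeze": 25}}

```text
clock: 29.05
ee_pos: [0.5114, 0.1822, 0.0452]
orientation: [-0.267, 0.964, 0.0, 0.001]
wrist_force: [-4.1, -1.8, 1.1]
grip_width: 0.0583
finger_force: 25.0
```

Emit:
{"op": "drive_tool", "data": {"steps": [0,0,0,0,0,0,0,0,0,0], "squeeze": 60}}

```text
clock: 29.3
ee_pos: [0.5107, 0.1816, 0.0448]
orientation: [-0.267, 0.964, -0.0, 0.0]
wrist_force: [-3.3, -1.9, 1.8]
grip_width: 0.0574
finger_force: 60.0
```

```bash
python3 m2.py
```

```text
29.3 [0.5107 0.1816 0.0448] [-3.29348107 -1.91037231  1.84616931] (6981, np.float64(-0.558748423840258), np.float64(0.8293342873042991), np.float64(-0.010999350726216411), np.float64(0.03796169954762727), array([0.0163, 0.0003, 0.0402])) tilt toward tool x: -34.0
```

Emit:
{"op": "drive_tool", "data": {"steps": [0,0,0.003,0,0,0,0,0.008,0,0,0,0,0.013,0,0,-0.003,-0.002,0.019,0,0,-0.009,-0.0055,0.028,0,0,-0.018,-0.011,0.04,0,0]}}

```text
clock: 30.1
ee_pos: [0.4923, 0.1705, 0.0854]
orientation: [-0.267, 0.964, 0.0, 0.0]
wrist_force: [-0.4, -0.8, -7.8]
grip_width: 0.0575
finger_force: 59.5
```

```bash
python3 m2.py
```

```text
30.1 [0.4923 0.1705 0.0854] [-0.4302067  -0.81434103 -7.78221058] (7709, np.float64(-0.4753716145633761), np.float64(0.8797713725457449), np.float64(-0.009315442477633398), np.float64(0.03992913386497218), array([0.0172, 0.0004, 0.0393])) tilt toward tool x: -28.4
```

Emit:
{"op": "drive_tool", "data": {"steps": [-0.008,-0.005,0.015,0,0,-0.02,-0.012,0.035,-0.09,0,-0.032,-0.019,0.06,-0.26,0,-0.036,-0.022,0.085,-0.44,0,-0.036,-0.022,0.11,-0.62,0,-0.036,-0.022,0.13,-0.8,0,-0.036,-0.022,0.145,-0.98,0,-0.036,-0.022,0.155,-1.16,0,-0.036,-0.022,0.16,-1.34,0,-0.036,-0.022,0.16,-1.52,0]}}

```text
clock: 31.4
ee_pos: [0.4561, 0.1483, 0.2456]
orientation: [0.473, 0.881, 0.0, 0.0]
wrist_force: [0.5, -0.5, -8.0]
grip_width: 0.0575
finger_force: 59.9
```

Emit:
{"op": "drive_tool", "data": {"steps": [0,0,0,-0.18,0,0,0,0,-0.36,0,0,0,0,-0.54,0,0,0,0,-0.72,0,0,0,0,-0.9,0,0,0,0,-1.08,0,0,0,0,-1.26,0,0,0,0,-1.44,0,0,0,0,-1.58,0,0,0,0,-1.6216,0]}}

```text
clock: 32.65
ee_pos: [0.4554, 0.1481, 0.2449]
orientation: [0.964, 0.266, -0.001, -0.0]
wrist_force: [0.1, -0.3, -7.9]
grip_width: 0.0574
finger_force: 59.9
```

```bash
cat > m3.py <<'E'
from tilt import *
from scipy.optimize import least_squares
f=grab("wrist");s=f["s"];e=press(s["ee_pos"]);T=R.from_quat(s["orientation"]).as_matrix()
P=press(cloud(f).reshape(-1,3))-e;P=P[(abs(P[:,0])<.07)&(abs(P[:,1])<.034)&(P[:,2]<.065)&(P[:,2]>.0)]
q,c,n=lid(P);ex=np.cross([0,1,0],n);ex/=np.linalg.norm(ex);u=(q-c)@ex;v=q[:,1]
print(s["clock"],s["ee_pos"],"press",e.round(4),"yaw",np.degrees(np.arctan2(T[1,0],T[0,0])).round(1),s["wrist_force"],s["finger_force"])
print("tilt fwd",np.degrees(np.arctan2(-n[0],n[2])).round(2),"ny",n[1].round(3),len(q))
for k in np.arange(-.03,.03,.006):
    w=(v>=k)&(v<k+.006)
    if w.sum()>10: print("y%.3f u %.4f..%.4f"%(k+.003,*np.percentile(u[w],[1,99])))
w=abs(v)<.02
for k in np.percentile(u[w],[.5,99.5]): print("edge",(c+k*ex).round(4))
np.save("lidq",q)
E
python3 m3.py
```

```text
32.65 [0.45544049 0.14813985 0.2448777 ] press [-0.157   0.      0.2449] yaw 30.8 [ 0.06456324 -0.31335748 -7.90014044] 59.928047116845846
tilt fwd 22.29 ny -0.005 8653
y-0.027 u -0.0247..0.0099
y-0.021 u -0.0261..0.0163
y-0.015 u -0.0264..0.0202
y-0.009 u -0.0258..0.0231
y-0.003 u -0.0257..0.0240
y0.003 u -0.0256..0.0242
y0.009 u -0.0256..0.0233
y0.015 u -0.0258..0.0213
y0.021 u -0.0263..0.0180
y0.027 u -0.0238..0.0123
edge [-0.0084  0.0008  0.0283]
edge [0.0382 0.0008 0.0474]
```

```bash
python3 - <<'E'
from tilt import *
A=np.array([[.866,0,.5],[0,1,0],[-.5,0,.866]])
def ana(P,nm):
    Q=(press(P)-[-.02,0,.15])@A.T
    m=(np.hypot(Q[:,0],Q[:,1])<.045)&(abs(Q[:,2])<.03);Q=Q[m]
    print(nm,len(Q))
    if len(Q)<30:return
    fl=Q[(np.hypot(Q[:,0],Q[:,1])<.028)];print(" floor z",np.percentile(fl[:,2],[10,50,90]).round(4))
    pl=Q[abs(Q[:,2])<.005];print(" disc",cv2.minEnclosingCircle(pl[:,:2].astype(np.float32)),np.percentile(pl[:,0],[0.5,99.5]).round(4),np.percentile(pl[:,1],[.5,99.5]).round(4))
    lp=Q[(Q[:,2]>.008)&(Q[:,2]<.016)];
    if len(lp)>10: print(" lip",len(lp),np.percentile(lp,[1,99],axis=0).round(4).tolist())
f=grab("wrist");P=cloud(f).reshape(-1,3);ana(P,"wrist");p=press(P)
m=(p[:,2]>.28)&(p[:,2]<.30);print("mag wrist",m.sum(),np.nanpercentile(p[m],[.5,50,99.5],axis=0).round(4).tolist() if m.sum()>10 else "")
save(f,"wrist5")
for c in ["scene","side"]:
    f=grab(c);P=cloud(f).reshape(-1,3);ana(P,c);p=press(P);m=(p[:,2]>.28)&(p[:,2]<.30)&(abs(p[:,1])<.08)&(p[:,0]>-.05)&(p[:,0]<.1);print("mag",np.nanpercentile(p[m],[1,50,99],axis=0).round(4).tolist())
ana(np.load("P_wrist.npy"),"w1");ana(np.load("P_scene.npy"),"s1");ana(np.load("P_side.npy"),"sd1")
E
```

```text
wrist 6860
 floor z [-0.0001  0.0008  0.0018]
 disc ((-0.0011234943522140384, 0.0015974947018548846), 0.03746301308274269) [-0.0334  0.0238] [-0.0335  0.0368]
 lip 853 [[-0.0374, -0.0343, 0.0082], [-0.0035, 0.0378, 0.0144]]
mag wrist 8894 [[-0.1567, -0.038, 0.2801], [-0.1343, 0.001, 0.2861], [-0.1141, 0.0395, 0.2994]]
scene 214
 floor z [-0.0268 -0.0116 -0.0006]
 disc ((0.0030251655261963606, 0.0006724678678438067), 0.03927766531705856) [-0.0348  0.0391] [-0.0351  0.0378]
 lip 27 [[-0.0355, -0.0331, 0.0082], [-0.0019, 0.0387, 0.0113]]
mag [[-0.0199, -0.0534, 0.2819], [0.0401, 0.0031, 0.2906], [0.0965, 0.0577, 0.2987]]
side 422
 floor z [-0.0037 -0.0009  0.0021]
 disc ((0.0026072810869663954, -0.004651946946978569), 0.03933611139655113) [-0.0341  0.0362] [-0.0389  0.0325]
 lip 48 [[-0.0355, -0.0385, 0.0085], [-0.0027, 0.0343, 0.0151]]
mag [[-0.0233, -0.0585, 0.2828], [0.0302, -0.0043, 0.2917], [0.0926, 0.0524, 0.2975]]
w1 1856
 floor z [0.0001 0.0011 0.002 ]
 disc ((-0.0009312775218859315, 0.0012649140553548932), 0.03721507266163826) [-0.0342  0.0273] [-0.0346  0.0361]
 lip 302 [[-0.0372, -0.0344, 0.0082], [-0.0036, 0.0371, 0.0145]]
s1 216
 floor z [-0.0272 -0.0128 -0.0006]
 disc ((0.0010709438938647509, 0.004396207630634308), 0.040538985282182693) [-0.0368  0.038 ] [-0.0352  0.0379]
 lip 25 [[-0.036, -0.033, 0.0083], [0.0001, 0.0388, 0.0115]]
sd1 420
 floor z [-0.0036 -0.0005  0.0024]
 disc ((0.0025605300907045603, -0.003287005703896284), 0.038556430488824844) [-0.0337  0.0363] [-0.0398  0.0329]
 lip 42 [[-0.0352, -0.0392, 0.0083], [-0.0034, 0.0328, 0.0153]]
```

View pics/wrist5.png

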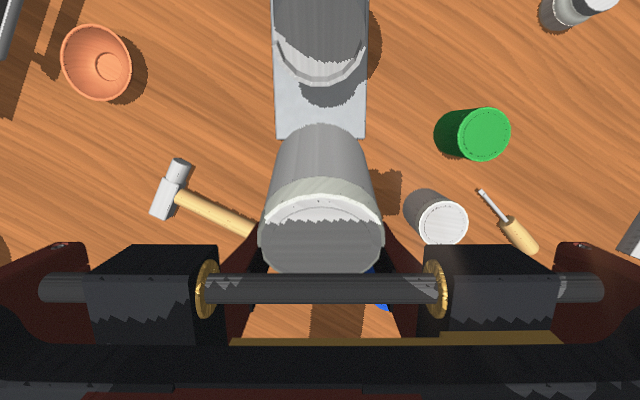

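Emit:
{"op": "drive_tool", "data": {"steps": [0.006,0.004,-0.001,0,0,0.02,0.012,-0.005,0,0,0.036,0.0217,-0.01,0,0,0.052,0.0313,-0.015,0,0,0.0615,0.037,-0.0177,0,0,0.066,0.0397,-0.027,0,0,0.0705,0.0424,-0.036,0,0,0.075,0.0451,-0.045,0,0,0.0787,0.0473,-0.0524,0,0,0.0787,0.0473,-0.0524,0,0]}}

```text
clock: 34.1
ee_pos: [0.5351, 0.196, 0.1915]
orientation: [0.964, 0.267, -0.001, 0.0]
wrist_force: [0.3, -0.5, -7.2]
grip_width: 0.0573
finger_force: 59.9
```

```bash
python3 m3.py; python3 - <<'E'
from h import *
f=grab("side");cv2.imwrite("pics/s6.png",cv2.resize(f["frame"][90:230,240:400,::-1],None,fx=4,fy=4,interpolation=cv2.INTER_CUBIC))
E
```

```text
34.1 [0.53512806 0.19599258 0.19152638] press [-0.064  -0.      0.1915] yaw 31.0 [ 0.27573621 -0.47974651 -7.19161879] 59.92659704759717
tilt fwd 23.91 ny -0.007 2802
y-0.027 u -0.0106..0.0119
y-0.021 u -0.0108..0.0100
y-0.015 u -0.0107..0.0083
y-0.009 u -0.0102..0.0072
y-0.003 u -0.0097..0.0070
y0.003 u -0.0101..0.0072
y0.009 u -0.0101..0.0072
y0.015 u -0.0103..0.0072
y0.021 u -0.0107..0.0083
y0.027 u -0.0090..0.0103
edge [-0.0088  0.0002  0.0277]
edge [0.0088 0.0002 0.0354]
```

View pics/s6.png

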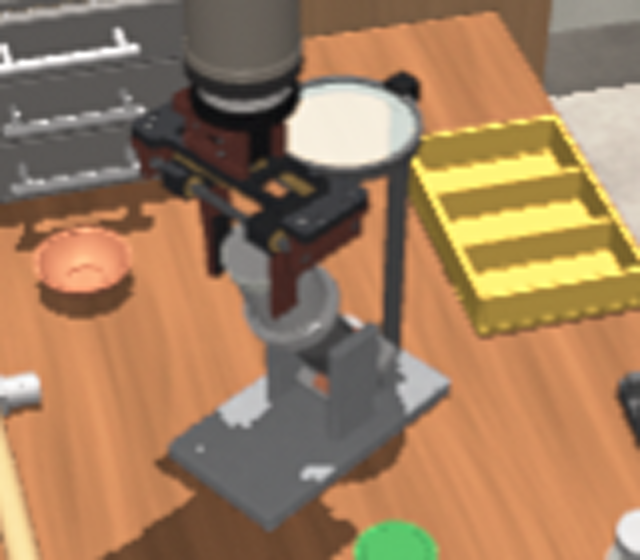

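Emit:
{"op": "drive_tool", "data": {"steps": [0.0007,0.0004,-0.002,0,0,0.0013,0.0008,-0.0045,0,0,0.0013,0.0008,-0.0045,0,0]}}

```text
clock: 34.58
ee_pos: [0.5366, 0.1967, 0.1878]
orientation: [0.964, 0.267, -0.0, 0.0]
wrist_force: [0.8, -1.1, -5.1]
grip_width: 0.0575
finger_force: 60.0
```

Emit:
{"op": "drive_tool", "data": {"steps": [0,0,0,0,0,-0.0016,-0.0009,-0.002,0,0,-0.0032,-0.0019,-0.004,0,0,-0.0048,-0.0029,-0.006,0,0,-0.0055,-0.0033,-0.0075,0,0,-0.0055,-0.0033,-0.0075,0,0], "squeeze": 14}}

```text
clock: 35.33
ee_pos: [0.5314, 0.1937, 0.1803]
orientation: [0.964, 0.267, 0.0, -0.0]
wrist_force: [3.1, 1.4, -3.2]
grip_width: 0.0582
finger_force: 13.9
```

```bash
cat > m4.py <<'E'
from tilt import *
A=np.array([[.866,0,.5],[0,1,0],[-.5,0,.866]])
s=sense();print(s["clock"],press(s["ee_pos"]).round(4),s["wrist_force"],s["finger_force"],s["grip_width"])
for cam in ["wrist","side"]:
    f=grab(cam);Q=(press(cloud(f).reshape(-1,3))-[-.02,0,.15])@A.T
    P=Q[(np.hypot(Q[:,0],Q[:,1])<.04)&(Q[:,2]>.045)&(Q[:,2]<.095)&(abs(Q[:,1])<.027)]
    if len(P)<30: print(cam,len(P)); continue
    rng=np.random.default_rng(0);best=None
    for _ in range(500):
        a,b,c=P[rng.choice(len(P),3,False)];n=np.cross(b-a,c-a);l=np.linalg.norm(n)
        if l<1e-5: continue
        n=n/l*np.sign(n[2])
        if n[2]<.9: continue
        m=abs((P-a)@n)<.0015
        if best is None or m.sum()>best.sum():best=m;
    q=P[best];c=q.mean(0);n=np.linalg.svd(q-c)[2][2];n*=np.sign(n[2])
    print(cam,len(q),"lid in pan frame: n",n.round(3),"tilt err deg",np.degrees(np.arctan2(n[0],n[2])).round(1),"c",c.round(4),"range",np.percentile(q,[1,99],axis=0).round(4).tolist())
E
python3 m4.py
```

```text
35.325 [-0.0684 -0.      0.1803] [ 3.08266363  1.37870259 -3.2418308 ] 13.94111786435376 0.058218226649869496
wrist 2113 lid in pan frame: n [ 0.007 -0.026  1.   ] tilt err deg 0.4 c [-0.0132  0.0003  0.0767] range [[-0.0239, -0.0262, 0.0751], [-0.0042, 0.0264, 0.0778]]
side 74 lid in pan frame: n [-0.032 -0.01   0.999] tilt err deg -1.8 c [-0.0134  0.0024  0.0746] range [[-0.0294, -0.0247, 0.073], [0.003, 0.0264, 0.0764]]
```

Emit:
{"op": "drive_tool", "data": {"steps": [0,0,0,0,0,0,0,0,0,0,0,0,0,0,0], "squeeze": 5}}

```text
clock: 35.8
ee_pos: [0.5312, 0.1935, 0.1802]
orientation: [0.964, 0.267, -0.0, 0.0]
wrist_force: [2.2, 2.0, -2.7]
grip_width: 0.0589
finger_force: 4.9
```

```bash
python3 m4.py
```

```text
35.8 [-6.870e-02 -1.000e-04  1.802e-01] [ 2.17146578  1.99215624 -2.6503352 ] 4.931368455290794 0.05893233108966717
wrist 2179 lid in pan frame: n [ 0.005 -0.028  1.   ] tilt err deg 0.3 c [-0.0135  0.0003  0.0764] range [[-0.0245, -0.0261, 0.0747], [-0.0042, 0.0261, 0.0776]]
side 77 lid in pan frame: n [-0.079  0.05   0.996] tilt err deg -4.6 c [-0.0135  0.0033  0.0753] range [[-0.0279, -0.0261, 0.0727], [0.0037, 0.0265, 0.0774]]
```

Emit:
{"op": "drive_tool", "data": {"steps": [0.0015,0.0009,-0.003,0,0,0.0034,0.0021,-0.007,0,0,0.0034,0.0021,-0.007,0,0.72,0.0034,0.0021,-0.007,0,1,0.0034,0.0021,-0.007,0,1,0.0034,0.0021,-0.007,0,1,0.0034,0.0021,-0.007,0,1]}}

```text
clock: 36.78
ee_pos: [0.5346, 0.1956, 0.1734]
orientation: [0.964, 0.267, 0.0, -0.0]
wrist_force: [-0.4, 0.5, 0.2]
grip_width: 0.088
finger_force: 0.0
```

```bash
sed -i 's/Q\[:,2\]>.045/Q[:,2]>.035/' m4.py; python3 m4.py; python3 - <<'E'
from h import *
f=grab("side");cv2.imwrite("pics/s7.png",cv2.resize(f["frame"][90:230,240:400,::-1],None,fx=4,fy=4,interpolation=cv2.INTER_CUBIC))
E
```

```text
36.775 [-6.470e-02 -1.000e-04  1.734e-01] [-0.4179019   0.49382026  0.17492239] 0.0 0.08800751281198134
wrist 0
side 84 lid in pan frame: n [-0.045 -0.018  0.999] tilt err deg -2.6 c [-0.0123  0.0029  0.0558] range [[-0.0303, -0.0262, 0.0534], [0.0211, 0.0264, 0.0579]]
```

View pics/s7.png

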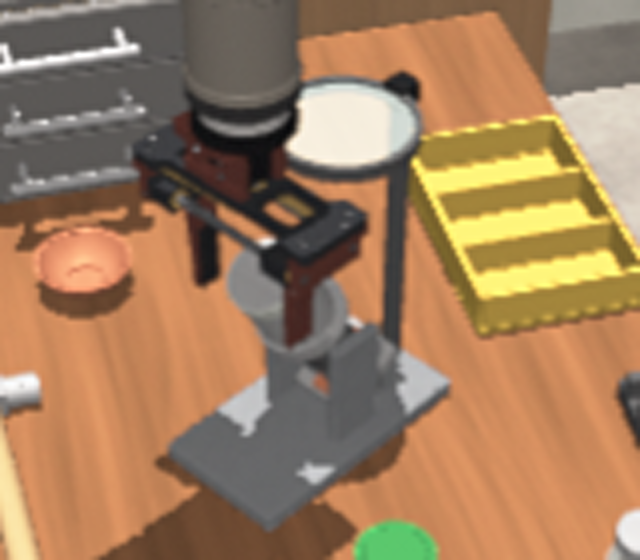

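Emit:
{"op": "drive_tool", "data": {"steps": [-0.004,-0.0024,0.008,0,1,-0.012,-0.0072,0.024,0,1,-0.022,-0.0132,0.045,0,1,-0.034,-0.0204,0.07,0,1,-0.051,-0.031,0.104,0,1,-0.07,-0.042,0.12,0,1,-0.07,-0.042,0.12,0,1,-0.07,-0.042,0.12,0,1]}}

```text
clock: 37.92
ee_pos: [0.4646, 0.1538, 0.2934]
orientation: [0.964, 0.267, 0.0, -0.0]
wrist_force: [-0.6, 0.6, -0.4]
grip_width: 0.0877
finger_force: 0.0
```

```bash
sed -i 's/<.095/<.07/' m4.py; python3 m4.py; python3 - <<'E'
from h import *
f=grab("wrist");save(f,"w8")
E
```

```text
37.925 [-1.462e-01  1.000e-04  2.934e-01] [-0.5738825   0.59528285 -0.42582484] 0.0 0.08770467545596289
wrist 3643 lid in pan frame: n [ 0.006 -0.004  1.   ] tilt err deg 0.4 c [-0.0006  0.0014  0.0575] range [[-0.031, -0.0254, 0.056], [0.026, 0.0263, 0.0589]]
side 147 lid in pan frame: n [ 0.023 -0.021  1.   ] tilt err deg 1.3 c [-0.0011 -0.0016  0.0553] range [[-0.0288, -0.0255, 0.0533], [0.0272, 0.0265, 0.0571]]
```

View pics/w8.png

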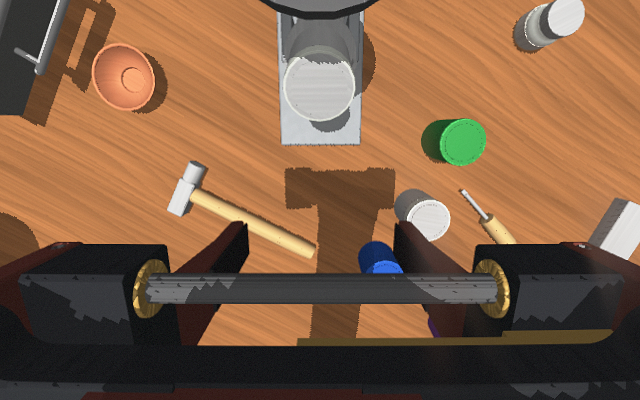

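The picture shows the tin flat in the pan at about (320,90). Its lid is 20 mm lower than before release, so the ram is fully down, and the other things are where they were.

```bash
python3 -c "
from plant import finish_job
print(finish_job())"
```

```text
the job is handed in; nothing more can be done
None
```

The heavy tin was tin_b at my measured (0.633, -0.123) by my own lettering. It sits flat in the press pan with the ram fully down; the two light tins stand upright on the bench, and the job was handed in at about 38 s (I lifted only two tins, so the third is light by elimination).

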